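# Load a half-lapped rail in the drill jig and clamp it

### The job

Draw the rail with the half-lapped end out of the roofed rack and lay it down, then take it by its other end and slide it, lapped end first, under the drill plate of the jig until it is pressed firmly (but not rammed) home in the corner, flush against both the fence and the end stop. Let go and swing the toggle clamp's arm over centre so that it presses on the rail. Leave the plain rail in the rack and everything else on the table where it is.

Things in the scene. Friction and masses are not known exactly. Their poses are not given: they have to be found in the camera images.
- rail: Wooden rail to be drilled, 200 long (y) x 36 wide (x) x 22 mm thick (z), 0.11 kg. Origin: centre of the underside of this outline. Its last 30 mm at -y are half-lapped: only the lower 11 mm remain. Starts flat in a pigeonhole of the rack, lapped end outwards, about 70 mm sticking out in free air (grip across the 36 mm there), the rest under the roof; drawn 135 mm along -y it is out.
- rail_corner (a point): Point of the rail: the lower corner at the tip of its lapped end on its +x side (rail frame x +18, y -100, z 0 mm). Home is when this point lies on jig_corner.
- rail_tail (a point): Point of the rail: centre of its plain end face (rail frame x 0, y +100, z 11 mm).
- plain_rail: Another wooden rail of the same 200 x 36 x 22 mm but with plain square ends, no lap; same axes and origin. It lies in the rack's other pigeonhole and must stay there.
- rack: Fixed plywood rack, 190 wide (x) x 145 deep (y) x 60 mm high. Origin: on the table, under the middle of its mouth. Two pigeonholes, centred at x -48 and +48 mm, run from the mouth (y 0) to the closed back (y 135); each 58 mm wide and 32 high, floor 20 mm above the table. Rails stick out towards -y.
- jig: Fixed drill jig. Origin: on the table below the nest's corner; +x from nest to fence, +y from end stop along the rail. Board 12 mm thick, x -60..80, y -25..305. Fence: face at x 0, y 0..100, 16 mm above the board. Steel drill plate over x -55..20, y -2..50, underside 26, top 34 mm above the board: the rail passes below, fingers do not. Sides -x and +y are open.
- jig_corner (a point): The nest's corner on top of the board: fence face x 0, end stop face y 0, 12 mm above the table; axes as jig. A rail that is home covers jig x -36..0, y 0..200 mm, its axes along the jig's; its 100 mm beyond the fence stand clear.
- end_stop: Fixed steel block of the jig, face at jig y 0 (block y -20..0, x -50..20 mm), 22 mm above the board, under and behind the drill plate. Rigid: press the rail against it with more than 3 N, less than 60 N.
- clamp_arm (a joint): Toggle clamp arm, rad: 0 open (standing, leaning 0.3 back towards jig +x), 1.87 level, shut on the rail. An over-centre spring pulls it open below about 0.55 and snaps it shut beyond, holding the rail with several N. Some 3 N on the knob towards jig -x swings it over. Hinge along jig y at jig x 45, y 70, z 52 mm; its rubber foot, 63 mm from the hinge, lands on the rail.
- clamp_knob (a point): Centre of the black ball knob, 28 mm diameter, at the end of the clamp arm, 106 mm from the hinge. Open it stands at jig x +76, y +70, z 153 mm; shut at x -61, z 52 mm. The arm is a bar 14 mm wide (jig y), 10 mm thick.
- tape_roll: Bystander, leave where it is: a lying roll of tape, 90 mm across, 24 mm high; origin under its centre
- offcut: Bystander, leave where it is: wood block 45 x 70 x 45 mm high; origin under its centre
- pencil: Bystander, leave where it is: flat carpenter's pencil, 170 mm long (y), 12 mm wide, 8 mm high; origin under its centre
- glue: Bystander, leave where it is: upright white glue bottle, 60 mm across, 150 mm high; origin under its centre
- bar_clamp: Bystander, leave where it is: bar clamp lying flat, about 300 mm long (y), 105 mm wide, 20 mm high; origin under its bar's middle
- tape_measure: Bystander, leave where it is: tape measure 65 x 35 x 60 mm high; origin under its centre
Mind the look-alikes: they are no part of the job. What is shaped like the rail but pink is not meant.

How it is judged:
By the outcome, as a careful person would: the job done as asked, in the order asked, and still so for the second after the job is handed in, with the robot touching nothing.
It also fails if it takes over 64 s, if anything falls off the work surface, if the arm or the gripper's body presses on something with over 40 N, if the wrist force passes 120 N, or if a joint passes its speed limit or range.

### The arm

A 6-joint arm with a two-finger parallel gripper is mounted at the origin on the work surface. World frame = base frame: x ahead of the robot, y to its left, z up, the work surface at z = 0. Lengths are in m, angles in rad, forces in N, time in s.
With the tool pointing down it reaches from about 0.3 to 0.875 m from the base axis. Payload 4.2 kg.
Tool frame: the origin (TCP) lies at the centre of the arm's flange, where the gripper is bolted on; the fingertips stand 173 mm ahead of it and the grasp point (between the pads) lies 155 mm ahead of it (ctrl.tips_ahead is the z of the fingertips in the tool frame, in m); z points along the fingers, y is the line along which they close (so a half turn about z gives the same grasp; the last joint's range is limited). The gripper opens to 85 mm and grips with 20 to 120 N. Pads are 22 mm wide; open, the fingers measure 114 mm over their backs; the gripper's body (76 mm by 85 mm) begins 54 mm behind the grasp point. The pads swing forward as they close: fully open they stand 13 mm farther back than shut.
Start: joints at [-1.318, 0.32, 1.565, -0, 1.257, -0.02], TCP at [0.155, -0.554, 0.405] pointing down, gripper open.
Joint ranges: [-3.11, 3.11], [-0.84, 2.01], [0.21, 2.61], [-1.34, 4.49], [0.05, 2.63], [-2.56, 2.56]. Speed limits (rad/s): [2.57, 2.57, 3.14, 3.14, 3.14, 3.14].

### API

Orientations are given as [roll, pitch, yaw] about the fixed x, y, z axes, in that order (R = Rz(yaw) Ry(pitch) Rx(roll)).
In Python, from workcell import status, optics, close_job, find_in, silhouettes, tip_of, ctrl gives the robot as it stands.
- The arm moves only by the tool move_arm, never from a script. Its arguments are lists of equal length, an entry for each row: "slide": the shift along the world's x, y, z in m, a list of three; "twist": the turn about the world's z in degrees; "gripper": the closure, from 0 (fully open) to 1 (shut). A call has 1 to 10 rows; each row shifts and turns the commanded pose from where the row before left it; what a row does not reach is not made up. A row lasts 1/12 s, in which the tool goes at most 41.7 mm and 7.16 degrees, less where a joint would pass 70% of its speed; a pose out of reach is approached as far as the arm can. A call is refused whole if a number of a shift passes 0.0417 or a number of a turn 7.16, either way. A call with a gripper value outside its range is refused whole. The fingers move at their own pace and stop on an object; the grip force is fixed at half the most. Time passes only in rows, so rows that do not move let the fingers close. It gives the time, the measured TCP pose, the force, the opening and the grip force at its end, in the units of the state.
- status.state(): the state, without advancing time (a new reading comes with each control period).
- optics.read_camera(name): name is "scene" or "top"; returns (picture, depth): 400x640x3 uint8, blue, green, red; 400x640 float32, m along the optical axis (not along the pixel's ray), 0 where there is no reading.
- optics.camera_model(name): a dict with "fov_y" (degrees; the focal length in pixels is half the picture's height over the tangent of half this angle, whatever the lens; pixels are square), "cx", "cy" (the principal point, pixels), "k1" (the pictures are not rectified: a ray, as slopes to the right and down, at radius r is drawn at 1 + k1 r^2 times it, then the intrinsics apply), "camera_from_world" (4x4, takes a point from world to camera coordinates). Camera axes: x right, y up, looking along -z (the intrinsics and any distortion apply to the point x, -y, -z); pixel columns grow to the right and rows downward; lengths in m; the calibration is good to about 2 mm. A picture is of the moment at which its call begins. camera_model takes no time and is no camera call.
- close_job(): hands the job in; it is judged then, once.
Trained networks look in the newest picture that a camera, given by its name, has taken for a name from the list of things; names that differ only in an ending like _2 or _b are one class to them, and where a whole thing is asked for, a point or a joint stands for the part that bears it (a point fixed in the world has none). Each returns a list of dicts, best first, with "confidence" (0 to 1); they miss things now and then, are a little off and sometimes report something else, mostly with a low value. They report only what shows in the picture. A call takes as long as a camera call. They do not tell look-alikes from the thing itself.
- find_in(camera, label): "xyz" ([x, y, z] in m, in world coordinates, good to about 4 mm: the middle of the surface that is visible of it).
- silhouettes(camera, label): "pixels" (400x640 bool, what is visible of it).
- tip_of(camera, label): "xyz" ([x, y, z] in m, in world coordinates, good to about 4 mm: a listed point, or the origin of a listed thing).
The state is a dict: "time": time; "q": joint angles; "dq": joint speeds; "joint_efforts": joint torques, N m; "eef_pos": TCP position; "tool_rot": TCP orientation; "force": force on the tool from outside, world axes, zero at the start; "torque": the same for the moment, N m; "finger_gap": finger opening in m; "gripper_force": force on a finger pad.
Only numpy, scipy, OpenCV 4.12 (cv2) and the standard library are available. Lean on these libraries where they do the work, as an engineer would, in place of code of your own. Each camera call takes 0.05 s, during which the arm holds its last target. There are 200 camera calls.

## Working session

There is one attempt and no reset: what is moved stays moved. The work goes in short steps, Python scripts to look and compute and a tool call to move; the robot and the scene stay as the last step left them, time stands still between calls to the robot, and variables do not carry over. Pictures are saved under pics/ and viewed, at most 10 in all, crops included, and the job is handed in when it is done.

Besides the shell and the picture viewer there is one more tool, called after "Call:" as name(argument=value, ...), one argument or row to a line, values as JSON. move_arm: Moves the arm, as the interface text tells. Its arguments: {"type":"object","properties":{"slide":{"type":"array"},"twist":{"type":"array"},"gripper":{"type":"array"}},"required":["slide","twist","gripper"]}

```bash
mkdir -p pics; cat > h.py <<'E'
import numpy as np, cv2
from workcell import status, optics, close_job, find_in, silhouettes, tip_of, ctrl
def cloud(name):
    im,d=optics.read_camera(name); m=optics.camera_model(name)
    f=200/np.tan(np.radians(m["fov_y"])/2)
    K=np.array([[f,0,m["cx"]],[0,f,m["cy"]],[0,0,1]])
    v,u=np.mgrid[0:400,0:640]
    p=cv2.undistortPoints(np.stack([u,v],-1).reshape(-1,1,2).astype(float),K,np.array([m["k1"],0,0,0.])).reshape(400,640,2)
    X=np.stack([p[...,0]*d,-p[...,1]*d,-d,np.ones_like(d)],-1)
    W=X@np.linalg.inv(m["camera_from_world"]).T
    W=W[...,:3]; W[d==0]=np.nan
    return im,W
E
python3 - <<'E'
from h import *
print(status.state()); print(ctrl.tips_ahead)
for c in ("top","scene"):
    im,W=cloud(c); cv2.imwrite(f"pics/{c}0.png",im); np.save(f"{c}0.npy",W)
    for l in ["rail","plain_rail","rail_corner","rail_tail","rack","jig","jig_corner","clamp_knob","end_stop","glue","offcut","tape_roll","bar_clamp","pencil","tape_measure"]:
        print(c,l,[(np.round(r["xyz"],3).tolist(),round(r["confidence"],2)) for r in tip_of(c,l)[:3]])
E
```

```text
{'time': 0.0, 'q': array([-1.31796981e+00,  3.20259476e-01,  1.56568720e+00,  4.04362493e-06,
        1.25736786e+00, -1.99830200e-02]), 'dq': array([ 0.00127158,  0.00164219,  0.00076094, -0.00153308,  0.00252939,
       -0.00013836]), 'joint_efforts': array([-5.51119028e-04, -4.15520811e+01, -2.34164339e+01, -5.04968943e-05,
        8.13997001e-03, -5.55009777e-06]), 'eef_pos': array([ 0.15489344, -0.55356126,  0.40389744]), 'tool_rot': array([-3.13987119e+00, -3.82497966e-05,  2.72808254e-01]), 'force': array([-0.14043894,  0.65698181, -0.53193906]), 'torque': array([-0.05907151, -0.00560551,  0.04009967]), 'gripper_force': 0.0, 'finger_gap': 0.0856586603292035}
0.1734
top rail [([0.612, 0.302, 0.022], 0.81), ([0.163, 0.304, 0.003], 0.64)]
top plain_rail [([0.517, 0.3, 0.018], 0.75), ([0.773, 0.184, -0.003], 0.47)]
top rail_corner [([0.238, 0.238, 0.002], 0.88), ([0.635, 0.204, 0.018], 0.76)]
top rail_tail [([0.102, 0.385, 0.012], 0.7)]
top rack [([0.569, 0.271, 0.001], 0.73)]
top jig [([0.519, -0.221, 0.001], 0.55)]
top jig_corner [([0.523, -0.226, 0.015], 0.89), ([0.602, -0.151,
[... 632 characters left out ...]
0.019], 0.85)]
scene rail_tail [([0.102, 0.384, 0.01], 0.94)]
scene rack [([0.57, 0.271, 0.0], 0.85)]
scene jig [([0.521, -0.221, 0.002], 0.93)]
scene jig_corner [([0.521, -0.222, 0.012], 0.94), ([0.341, 0.204, -0.002], 0.29)]
scene clamp_knob [([0.595, -0.153, 0.151], 0.66)]
scene end_stop [([0.523, -0.226, 0.012], 0.58), ([0.519, -0.225, 0.011], 0.4)]
scene glue [([0.757, 0.06, 0.004], 0.68), ([0.518, 0.299, 0.018], 0.16)]
scene offcut [([0.386, -0.291, 0.001], 0.89)]
scene tape_roll [([0.381, -0.138, -0.001], 0.94)]
scene bar_clamp [([0.759, -0.176, -0.001], 0.78), ([0.342, 0.204, 0.002], 0.47)]
scene pencil [([0.339, 0.206, 0.001], 0.58)]
scene tape_measure [([0.776, 0.19, 0.001], 0.86)]
```

View pics/top0.png

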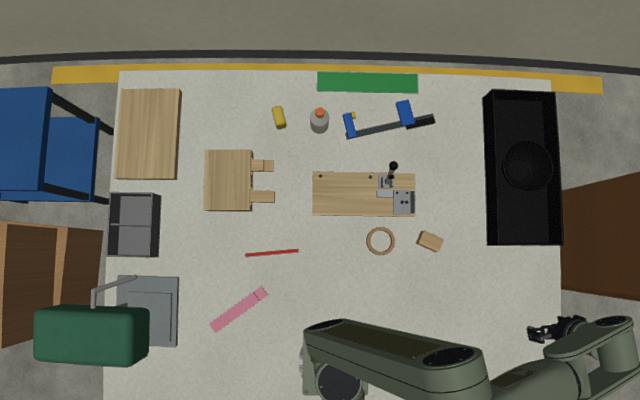

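View pics/scene0.png

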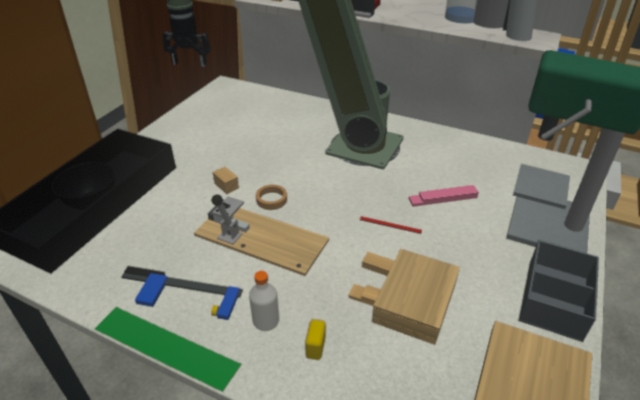

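The top picture shows the rack at (229,180), with rails sticking out to the right at (263,166) and (263,197). The jig is at (363,194), its drill plate at (403,202) and the knob at (394,166). The pink look-alike is at (238,309). The scene picture agrees. Next I measure the rails and jig exactly.

```bash
python3 - <<'E'
from h import *
W=np.load("top0.npy"); S=np.load("scene0.npy")
def sel(W,x0,x1,y0,y1,z0,z1):
    P=W.reshape(-1,3); return P[(P[:,0]>x0)&(P[:,0]<x1)&(P[:,1]>y0)&(P[:,1]<y1)&(P[:,2]>z0)&(P[:,2]<z1)]
def rect(n,P):
    if len(P)<8: print(n,len(P)); return
    r=cv2.minAreaRect(P[:,:2].astype(np.float32)*1000); print(n,len(P),np.round(r[0],1),np.round(r[1],1),round(r[2],2),"z",np.round(np.median(P[:,2]),4))
for nm,w in(("top",W),("scene",S)):
    print(nm)
    for a,(x0,x1) in (("near",(.48,.565)),("far",(.575,.66))):
        rect(a+" full",sel(w,x0,x1,.18,.262,.037,.047)); rect(a+" lap",sel(w,x0,x1,.18,.262,.026,.036)); 
        P=sel(w,x0,x1,.18,.262,.02,.05)
        print([(int(y),round(float(np.median(P[(P[:,1]*1000>=y)&(P[:,1]*1000<y+8),2]))*1000,1)) for y in range(190,262,8) if ((P[:,1]*1000>=y)&(P[:,1]*1000<y+8)).sum()>3])
    rect("rack roof",sel(w,.45,.70,.2,.45,.052,.068))
    rect("board",sel(w,.44,.64,-.28,.11,.008,.017))
    rect("plate",sel(w,.44,.60,-.28,-.15,.042,.052))
    rect("knob",sel(w,.55,.64,-.2,-.1,.14,.18))
    rect("table",sel(w,.4,.5,.1,.15,-.01,.01))
E
```

```text
top
near full 223 [516.1 229.9] [63.8 36.1] 87.57 z 0.0424
near lap 17 [510.2 225.4] [24.4 55. ] 3.51 z 0.0321
[(198, 40.4), (206, 42.7), (214, 44.4), (222, 41.6), (230, 42.6), (238, 41.5), (246, 42.6), (254, 42.3)]
far full 95 [616.2 238.5] [36.4 44. ] 1.75 z 0.0418
far lap 109 [615.2 234.4] [35.5 54.2] 0.85 z 0.0315
[(206, 32.2), (214, 31.4), (222, 31.3), (230, 33.4), (238, 42.0), (246, 42.1), (254, 41.6)]
rack roof 2819 [566.1 345.1] [192.2 146.8] 0.65 z 0.0604
board 3267 [538.8 -88.6] [383.3 189.8] 87.56 z 0.0124
plate 371 [ 523.  -198.4] [116.5  66.3] 13.48 z 0.0466
knob 74 [ 598.8 -154.5] [26.3 25.3] 14.46 z 0.1635
table 499 [450.3 125. ] [99.4 48.4] 0.96 z 0.0006
scene
near full 324 [518.3 230.3] [41.5 62.2] 0.36 z 0.0424
near lap 80 [535.7 230.1] [61.9  7.1] 88.72 z 0.0312
[(198, 41.6), (206, 41.9), (214, 41.7), (222, 42.2), (230, 41.6), (238, 41.3), (246, 41.8), (254, 41.2)]
far full 161 [618.2 249.2] [37.8 25.9] 1.92 z 0.042
far lap 209 [618.3 233.1] [40.  55.5] 3.36 z 0.0314
[(206, 31.2), (214, 31.8), (222, 30.9), (230, 32.3), (238, 41.6), (246, 41.3), (254, 41.3)]
rack roof 4397 [566.3 346.3] [195.2 146.6] 0.48 z 0.0609
board 3925 [533.4 -83.8] [147.4 332.1] 0.22 z 0.0128
plate 289 [ 525.1 -194.3] [129.2  66.2] 12.31 z 0.0467
knob 112 [ 602.4 -148.9] [23.6 24.4] 68.5 z 0.1616
table 517 [450.  125.1] [49.9 99.9] 89.91 z 0.0007
```

```bash
python3 - <<'E'
from h import *
def edges(w,x0,x1,y0,y1,z0,z1,n):
    P=w.reshape(-1,3); P=P[(P[:,0]>x0)&(P[:,0]<x1)&(P[:,1]>y0)&(P[:,1]<y1)&(P[:,2]>z0)&(P[:,2]<z1)]
    b=np.floor((P[:,1]-y0)/.003).astype(int); out=[]
    for f in (np.min,np.max):
        Q=np.array([[P[b==k,1].mean(),f(P[b==k,0])] for k in np.unique(b) if (b==k).sum()>3])
        p=np.polyfit(Q[:,0],Q[:,1],1)
        for _ in range(3):
            r=Q[:,1]-np.polyval(p,Q[:,0]); g=abs(r)<max(.0015,1.5*np.median(abs(r))); p=np.polyfit(Q[g,0],Q[g,1],1)
        out.append((round(np.polyval(p,(y0+y1)/2)*1000,1),"yaw deg",round(-np.degrees(p[0]),2),int(g.sum()),len(Q)))
    print(n,out)
for c in("top","scene"):
    w=np.load(c+"0.npy"); print(c)
    edges(w,.44,.64,-.09,.07,.008,.017,"board")
    edges(w,.58,.66,.205,.26,.027,.047,"rail")
    edges(w,.44,.70,.285,.40,.055,.066,"roof")
    edges(w,.515,.64,-.175,-.12,.023,.034,"fence")
    P=w.reshape(-1,3); P=P[(P[:,0]>.48)&(P[:,0]<.59)&(P[:,2]>.008)&(P[:,2]<.017)&(P[:,1]>0)&(P[:,1]<.12)]
    b=np.floor(P[:,0]/.004).astype(int); print("board +y end",np.round(np.median([P[b==k,1].max() for k in np.unique(b)]),4))
E
```

```text
top
board [(np.float64(464.0), 'yaw deg', np.float64(-0.85), 41, 54), (np.float64(601.1), 'yaw deg', np.float64(0.89), 37, 54)]
rail [(np.float64(599.1), 'yaw deg', np.float64(-0.77), 17, 19), (np.float64(632.9), 'yaw deg', np.float64(-1.07), 17, 19)]
roof [(np.float64(472.3), 'yaw deg', np.float64(0.84), 31, 39), (np.float64(660.5), 'yaw deg', np.float64(0.46), 32, 39)]
fence [(np.float64(523.6), 'yaw deg', np.float64(0.52), 13, 17), (np.float64(539.6), 'yaw deg', np.float64(1.05), 9, 17)]
board +y end 0.0793
scene
board [(np.float64(466.4), 'yaw deg', np.float64(-0.61), 39, 54), (np.float64(603.9), 'yaw deg', np.float64(-0.57), 45, 54)]
rail [(np.float64(600.8), 'yaw deg', np.float64(-0.79), 16, 19), (np.float64(636.7), 'yaw deg', np.float64(0.97), 17, 19)]
roof [(np.float64(473.9), 'yaw deg', np.float64(1.25), 29, 39), (np.float64(662.2), 'yaw deg', np.float64(0.07), 36, 39)]
fence [(np.float64(523.8), 'yaw deg', np.float64(1.41), 12, 16), (np.float64(566.3), 'yaw deg', np.float64(63.56), 10, 16)]
board +y end 0.0808
```

Call:
move_arm(
  slide=[
    [0.04,0.041,0],
    [0.04,0.041,0],
    [0.04,0.041,0],
    [0.04,0.041,0],
    [0.04,0.041,0],
    [0.04,0.041,0],
    [0.04,0.041,0],
    [0.04,0.041,0],
    [0.04,0.041,0],
    [0.04,0.041,0],
  ],
  twist=[7,7,7,7,7,7,7,7,7,7],
  gripper=[0,0,0,0,0,0,0,0,0,0],
)

```text
time: 2.43
eef_pos: [0.4469, -0.2537, 0.405]
tool_rot: [3.141, 0.0, 1.501]
force: [0.0, -1.6, 0.4]
finger_gap: 0.0854
gripper_force: 0.0
```

Call:
move_arm(
  slide=[
    [0.014,0.038,0],
    [0.014,0.038,0],
    [0.014,0.038,0],
    [0.014,0.038,0],
    [0.014,0.038,0],
    [0.014,0.038,0],
    [0.014,0.038,0],
    [0.014,0.038,0],
    [0.014,0.038,0],
    [0.014,0.038,0],
  ],
  twist=[4,0,0,0,0,0,0,0,0,0],
  gripper=[0,0,0,0,0,0,0,0,0,0],
)

```text
time: 3.27
eef_pos: [0.5862, 0.1266, 0.4049]
tool_rot: [3.141, 0.0, 1.565]
force: [1.3, -0.9, 0.6]
finger_gap: 0.0856
gripper_force: 0.0
```

Call:
move_arm(
  slide=[
    [0.01,0.038,0],
    [0.01,0.038,0],
    [0.01,0.038,0],
    [0,0,0],
  ],
  twist=[0,0,0,0],
  gripper=[0.3,0.3,0.3,0.3],
)

```text
time: 3.6
eef_pos: [0.6167, 0.2447, 0.4037]
tool_rot: [3.141, -0.004, 1.57]
force: [-0.1, -0.3, -0.0]
finger_gap: 0.06
gripper_force: 0.0
```

Call:
move_arm(
  slide=[
    [0,0.002,-0.035],
    [0,0,-0.035],
    [0,0,-0.035],
    [0,0,-0.035],
    [0,0,-0.035],
    [0,0,-0.033],
    [0,0,0],
  ],
  twist=[0,0,0,0,0,0,0],
  gripper=[0.3,0.3,0.3,0.3,0.3,0.3,0.3],
)

```text
time: 4.18
eef_pos: [0.6133, 0.2391, 0.1897]
tool_rot: [-3.129, 0.005, 1.564]
force: [-0.7, -0.5, -0.8]
finger_gap: 0.0599
gripper_force: 0.0
```

Call:
move_arm(
  slide=[
    [0,0,0],
    [0,0,0],
    [0,0,0],
    [0,0,0],
    [0,0,0],
  ],
  twist=[0,0,0,0,0],
  gripper=[0.8,0.8,0.8,0.8,0.8],
)

```text
time: 4.6
eef_pos: [0.6165, 0.2406, 0.1989]
tool_rot: [3.138, -0.001, 1.564]
force: [0.3, -0.2, 2.0]
finger_gap: 0.0348
gripper_force: 60.9
```

Call:
move_arm(
  slide=[
    [0,0,0.003],
    [0,-0.01,0],
    [0,-0.02,0],
    [0,-0.02,0],
    [0,-0.02,0],
    [0,-0.02,0],
    [0,-0.02,0],
    [0,-0.02,0],
    [0,-0.02,0],
    [0,-0.015,0],
  ],
  twist=[0,0,0,0,0,0,0,0,0,0],
  gripper=[0.8,0.8,0.8,0.8,0.8,0.8,0.8,0.8,0.8,0.8],
)

```text
time: 5.43
eef_pos: [0.6155, 0.0734, 0.1999]
tool_rot: [-3.141, 0.001, 1.564]
force: [0.1, 0.2, -0.6]
finger_gap: 0.0345
gripper_force: 60.4
```

```bash
python3 - <<'E'
from h import *
im,W=cloud("scene"); cv2.imwrite("pics/s1.png",cv2.resize(im[150:370,130:500],None,fx=2,fy=2)); 
print(status.state()["eef_pos"],status.state()["tool_rot"],status.state()["force"])
P=W.reshape(-1,3)
for n,(a,b) in {"all":(.025,.07)}.items():
  P=P[(P[:,0]>.585)&(P[:,0]<.66)&(P[:,1]>.02)&(P[:,1]<.265)&(P[:,2]>a)&(P[:,2]<b)]
  for y in np.arange(.02,.265,.015):
    q=P[(P[:,1]>=y)&(P[:,1]<y+.015)]
    if len(q)>5: print(round(y,3),len(q),np.round(np.median(q[:,2]),4),np.round(np.percentile(q[:,0],[3,97]),4))
E
```

```text
[0.6155722  0.07144035 0.19981921] [-3.14093941e+00  1.93180013e-03  1.56249706e+00] [-0.46470861 -1.51152944 -2.0220107 ]
0.035 18 0.0322 [0.6135 0.6379]
0.05 13 0.0317 [0.6296 0.6365]
0.065 69 0.0448 [0.5968 0.648 ]
0.08 163 0.044 [0.5948 0.6456]
0.095 104 0.0423 [0.5995 0.6349]
0.11 106 0.0424 [0.5991 0.6346]
0.125 109 0.0422 [0.5996 0.6344]
0.14 109 0.0416 [0.5993 0.6345]
0.155 111 0.042 [0.5999 0.6338]
0.17 109 0.0417 [0.5973 0.6331]
0.185 115 0.0415 [0.5971 0.6326]
0.2 112 0.0414 [0.5967 0.632 ]
0.215 115 0.042 [0.596  0.6319]
0.23 84 0.0404 [0.5952 0.6316]
```

Call:
move_arm(
  slide=[
    [0,0,0.02],
    [-0.01,-0.01,0.015],
    [-0.015,-0.02,0],
    [-0.015,-0.02,0],
    [-0.015,-0.025,0],
    [-0.015,-0.025,0],
    [-0.015,-0.025,0],
    [-0.015,-0.02,0],
    [-0.013,-0.014,0],
    [0,0,0],
  ],
  twist=[0,0,-0.4,-0.4,-0.4,0,0,0,0,0],
  gripper=[0.8,0.8,0.8,0.8,0.8,0.8,0.8,0.8,0.8,0.8],
)

```text
time: 6.32
eef_pos: [0.5004, -0.0853, 0.2347]
tool_rot: [-3.139, 0.0, 1.541]
force: [-0.7, -0.1, -1.3]
finger_gap: 0.0346
gripper_force: 60.5
```

```bash
python3 - <<'E'
from h import *
for c in("top","scene"):
  im,W=cloud(c)
  if c=="scene": cv2.imwrite("pics/s1.png",cv2.resize(im[150:370,130:500],None,fx=2,fy=2)); 
  s=status.state(); print(s["eef_pos"],s["tool_rot"])
  P=W.reshape(-1,3)
  P=P[(P[:,0]>.47)&(P[:,0]<.54)&(P[:,1]>-.15)&(P[:,1]<.15)&(P[:,2]>.055)&(P[:,2]<.09)]
  for y in np.arange(-.15,.15,.015):
    q=P[(P[:,1]>=y)&(P[:,1]<y+.015)]
    if len(q)>5: print(round(y,3),len(q),np.round(np.median(q[:,2]),4),np.round(np.percentile(q[:,0],[3,97]),4))
E
```

```text
[ 0.50183495 -0.08441859  0.23492028] [-3.14117094e+00 -1.84624136e-04  1.54090404e+00]
-0.06 9 0.0778 [0.4925 0.5156]
-0.045 59 0.0778 [0.4825 0.516 ]
-0.03 60 0.0769 [0.4824 0.5161]
-0.015 57 0.0777 [0.4819 0.5157]
-0.0 54 0.0773 [0.4818 0.5156]
0.015 56 0.0777 [0.4819 0.5153]
0.03 60 0.0773 [0.4815 0.515 ]
0.045 58 0.0772 [0.4811 0.5149]
0.06 60 0.0764 [0.4813 0.515 ]
0.075 23 0.0767 [0.481  0.5146]
[ 0.50281246 -0.08378759  0.23505654] [ 3.14058018e+00 -2.35853310e-04  1.54192516e+00]
-0.12 28 0.0667 [0.5092 0.5205]
-0.105 16 0.0675 [0.4846 0.5209]
-0.09 84 0.0796 [0.4835 0.5348]
-0.075 103 0.0779 [0.4833 0.5265]
-0.06 83 0.077 [0.4858 0.5227]
-0.045 90 0.0774 [0.4871 0.5225]
-0.03 86 0.0777 [0.4857 0.522 ]
-0.015 90 0.0771 [0.4864 0.5229]
-0.0 84 0.0767 [0.4847 0.523 ]
0.015 94 0.0768 [0.4869 0.5219]
0.03 96 0.0771 [0.4863 0.5232]
0.045 90 0.0766 [0.4867 0.5219]
0.06 93 0.077 [0.4851 0.5218]
0.075 74 0.0722 [0.4844 0.521 ]
```

View pics/s1.png

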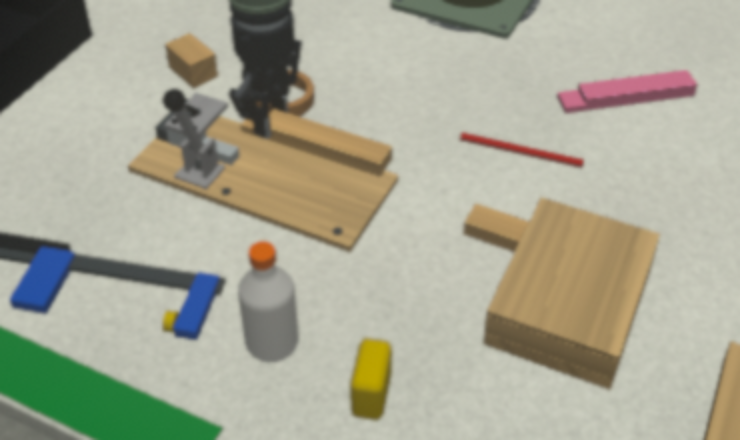

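The crop shows the rail held level in the gripper above the jig board, from about (265,120) to (390,160). The plain rail is still in the rack and the clamp stands open. Next I lay the rail down.

Call:
move_arm(
  slide=[
    [0,0,-0.015],
    [0,0,-0.015],
    [0,0,-0.007],
    [0,0,-0.003],
    [0,0,-0.002],
    [0,0,0],
    [0,0,0],
  ],
  twist=[0,0,0,0,0,0,0],
  gripper=[0.8,0.8,0.8,0.8,0.8,0.8,0.8],
)

```text
time: 7.0
eef_pos: [0.5033, -0.0833, 0.1932]
tool_rot: [3.14, 0.0, 1.544]
force: [0.1, 0.1, -2.0]
finger_gap: 0.0346
gripper_force: 60.5
```

Call:
move_arm(
  slide=[
    [0,0,-0.001],
    [0,0,0],
    [0,0,0],
    [0,0,0],
    [0,0,0.02],
    [0,0,0.03],
    [0,0,0.03],
    [0,0,0.01],
  ],
  twist=[0,0,0,0,0,0,0,0],
  gripper=[0.8,0.3,0.3,0.3,0.3,0.3,0.3,0.3],
)

```text
time: 7.67
eef_pos: [0.504, -0.0837, 0.2857]
tool_rot: [3.134, 0.001, 1.543]
force: [0.1, -0.1, -0.2]
finger_gap: 0.0598
gripper_force: 0.0
```

```bash
cat > m.py <<'E'
from h import *
s=status.state(); print(s["eef_pos"],s["tool_rot"],s["force"],s["finger_gap"])
for c in("top","scene"):
  im,W=cloud(c)
  cv2.imwrite(f"pics/{c}_m.png",cv2.resize(im[130:290,280:460] if c=="top" else im[150:290,170:350],None,fx=4,fy=4)) 
  P=W.reshape(-1,3)
  P=P[(P[:,0]>.47)&(P[:,0]<.54)&(P[:,1]>-.16)&(P[:,1]<.15)&(P[:,2]>.021)&(P[:,2]<.045)]
  R=[]
  for y in np.arange(-.16,.15,.01):
    q=P[(P[:,1]>=y)&(P[:,1]<y+.01)]
    if len(q)>5: R.append((y+.005,np.median(q[:,2]),*np.percentile(q[:,0],[3,97])))
  R=np.array(R); print(c,"y range",np.round(np.percentile(P[:,1],[0.5,99.5]),4)); print(np.round(R*1000,1)[::2])
  for l in("rail_corner","rail_tail","jig_corner"): print(l,[(np.round(r["xyz"],3).tolist(),round(r["confidence"],2)) for r in tip_of(c,l)[:3]])
E
python3 m.py
```

```text
[ 0.50395264 -0.0837314   0.28574399] [3.13421109e+00 1.10646237e-03 1.54325799e+00] [ 0.06617306 -0.10619635 -0.18945316] 0.05979439138303615
top y range [-0.0525  0.0792]
[[-55.   35.1 488.5 517.2]
 [-35.   34.3 486.2 517.9]
 [-15.   33.7 486.2 518. ]
 [  5.   33.9 486.2 517.5]
 [ 25.   33.7 485.7 517.5]
 [ 45.   34.5 485.1 516.8]
 [ 65.   34.2 485.1 516.6]]
rail_corner [([0.242, 0.234, 0.0], 0.69)]
rail_tail [([0.101, 0.385, 0.01], 0.82), ([0.501, 0.079, 0.024], 0.72), ([0.344, 0.208, -0.001], 0.55)]
jig_corner [([0.521, -0.228, 0.014], 0.85)]
scene y range [-0.1506  0.0822]
[[-155.    27.3  523.9  532.2]
 [-135.    29.3  524.5  539.4]
 [-115.    22.9  488.5  524.9]
 [ -95.    23.9  489.6  522.9]
 [ -75.    34.4  489.1  524.7]
 [ -55.    34.4  487.6  523.3]
 [ -35.    34.2  486.9  524.9]
 [ -15.    34.5  487.2  523.8]
 [   5.    34.1  486.3  523. ]
 [  25.    34.4  486.9  523.3]
 [  45.    34.3  486.4  522.9]
 [  65.    33.9  486.9  521.8]
 [  85.    30.2  485.9  521.9]]
rail_corner [([0.517, -0.119, 0.015], 0.88), ([0.239, 0.238, 0.001], 0.57)]
rail_tail [([0.105, 0.388, 0.008], 0.92), ([0.502, 0.079, 0.022], 0.61), ([0.57, 0.275, 0.002], 0.46)]
jig_corner [([0.522, -0.223, 0.013], 0.7)]
```

Call:
move_arm(
  slide=[
    [0,0.03,0],
    [0,0.03,0],
    [0,0.03,0],
    [-0.0015,0.03,0],
    [0,0.027,0],
    [0,0,-0.03],
    [0,0,-0.03],
    [0,0,-0.025],
    [0,0,-0.01],
    [0,0,0],
  ],
  twist=[1.6,0,0,0,0,0,0,0,0,0],
  gripper=[0.3,0.3,0.3,0.3,0.3,0.3,0.3,0.3,0.3,0.3],
)

```text
time: 8.9
eef_pos: [0.5003, 0.0634, 0.184]
tool_rot: [-3.135, 0.001, 1.571]
force: [-0.1, -0.5, -0.8]
finger_gap: 0.0598
gripper_force: 0.0
```

Call:
move_arm(
  slide=[
    [0,0,0],
    [0,0,0],
    [0,0,0],
    [0,0,0],
    [0,0,0],
  ],
  twist=[0,0,0,0,0],
  gripper=[0.3,0.8,0.8,0.8,0.8],
)

```text
time: 9.32
eef_pos: [0.5021, 0.0635, 0.1884]
tool_rot: [3.138, -0.0, 1.571]
force: [-0.5, -0.0, 6.7]
finger_gap: 0.0349
gripper_force: 61.2
```

```bash
python3 m.py
```

```text
[0.50211858 0.06346185 0.18835865] [ 3.13775167e+00 -3.07674729e-04  1.57125630e+00] [-0.52526602 -0.0128235   6.73006565] 0.03489934363101966
top y range [-0.158   0.0318]
[[-155.    27.7  523.7  538.5]
 [-135.    30.   523.2  539.1]
 [-115.    24.1  485.4  519.9]
 [ -95.    24.3  487.2  519.9]
 [ -75.    34.3  486.9  518.7]
 [ -55.    34.2  486.4  518.5]
 [ -35.    34.5  486.4  518.1]
 [   5.    32.4  486.1  495.5]
 [  25.    34.3  485.6  492.1]]
rail_corner [([0.523, -0.121, 0.014], 0.7)]
rail_tail [([0.101, 0.384, 0.013], 0.71), ([0.523, -0.23, 0.014], 0.35)]
jig_corner [([0.524, -0.227, 0.015], 0.74), ([0.382, -0.294, 0.003], 0.46)]
scene y range [-0.1503  0.0817]
[[-145.    28.7  523.3  538. ]
 [-125.    27.4  523.3  538.4]
 [-105.    24.1  488.8  521.8]
 [ -85.    33.8  489.   523.4]
 [ -65.    33.6  487.6  523.8]
 [ -45.    33.8  488.9  524.4]
 [ -25.    34.4  489.   524.9]
 [  -5.    34.4  488.7  522.9]
 [  15.    33.6  497.4  523.6]
 [  35.    28.1  518.5  523.6]
 [  55.    34.6  498.5  535.2]
 [  75.    34.4  480.5  535.3]]
rail_corner [([0.518, -0.119, 0.011], 0.88), ([0.236, 0.233, 0.001], 0.73), ([0.382, -0.138, 0.001], 0.19)]
rail_tail [([0.505, 0.079, 0.021], 0.81), ([0.106, 0.389, 0.008], 0.6)]
jig_corner [([0.521, -0.224, 0.01], 0.66)]
```

View pics/scene_m.png

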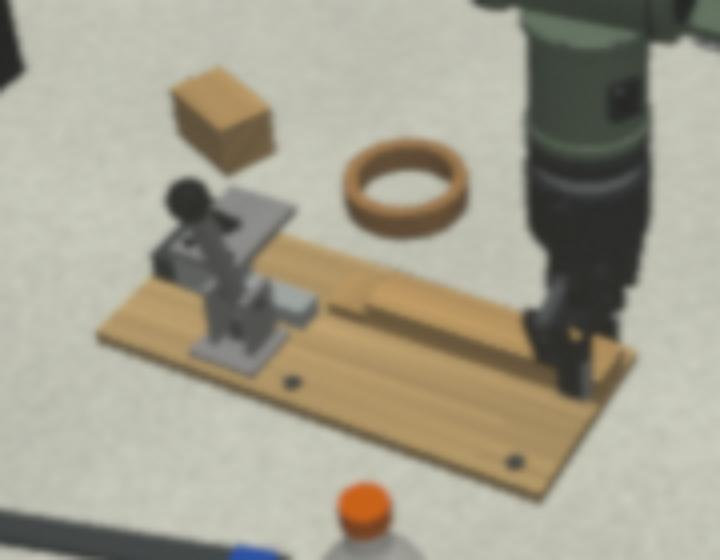

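The crop shows the gripper holding the rail's plain end at (580,350), with the lapped tip at (340,305) just short of the fence at (290,300). The path under the plate is open.

Call:
move_arm(
  slide=[
    [-0.003,0,0.001],
    [0,-0.01,0],
    [0,-0.012,0],
    [0,-0.012,0],
    [0,-0.012,0],
    [0,-0.012,0],
    [0,-0.012,0],
    [0,-0.01,0],
    [0,-0.008,0],
    [0,0,0],
  ],
  twist=[0,0,0,0,0,0,0,0,0,0],
  gripper=[0.8,0.8,0.8,0.8,0.8,0.8,0.8,0.8,0.8,0.8],
)

```text
time: 10.55
eef_pos: [0.4987, -0.027, 0.1884]
tool_rot: [3.14, 0.001, 1.57]
force: [-0.5, -3.4, 6.5]
finger_gap: 0.0348
gripper_force: 61.1
```

Call:
move_arm(
  slide=[
    [0.002,0,0],
    [0.001,0,0],
    [0,0,0],
  ],
  twist=[0,0,0],
  gripper=[0.8,0.8,0.8],
)

```text
time: 10.8
eef_pos: [0.5004, -0.0266, 0.1884]
tool_rot: [-3.139, 0.002, 1.571]
force: [-4.1, -4.9, 12.2]
finger_gap: 0.0348
gripper_force: 61.7
```

Call:
move_arm(
  slide=[
    [0,0,0.001],
    [0,0,0],
  ],
  twist=[0,0],
  gripper=[0.8,0.8],
)

```text
time: 10.97
eef_pos: [0.501, -0.0258, 0.1886]
tool_rot: [-3.141, 0.0, 1.57]
force: [-0.0, 0.5, -1.3]
finger_gap: 0.0346
gripper_force: 60.3
```

```bash
python3 m.py
```

```text
[ 0.50098955 -0.02577368  0.18858839] [-3.14100333e+00  2.81032727e-04  1.57005960e+00] [-0.04246636  0.48631607 -1.26962117] 0.03458798693098851
top y range [-0.1597 -0.0635]
[[-155.    32.7  485.   537.6]
 [ -85.    33.4  484.   487.4]]
rail_corner [([0.238, 0.234, 0.001], 0.72), ([0.52, -0.212, 0.012], 0.68)]
rail_tail [([0.103, 0.385, 0.012], 0.97)]
jig_corner [([0.523, -0.226, 0.013], 0.79)]
scene y range [-0.1587 -0.0061]
[[-155.    34.5  487.7  529. ]
 [-135.    32.7  485.4  537.5]
 [-115.    33.9  489.3  522.2]
 [ -95.    34.8  487.1  521.3]
 [ -75.    34.3  505.9  522.7]
 [ -55.    25.4  518.   521.6]
 [ -25.    35.4  482.9  535. ]
 [  -5.    29.5  487.6  522.2]]
rail_corner [([0.517, -0.207, 0.016], 0.64), ([0.237, 0.236, -0.001], 0.61), ([0.777, 0.188, 0.003], 0.25)]
rail_tail [([0.106, 0.386, 0.009], 0.71), ([0.383, -0.292, -0.004], 0.62), ([0.5, -0.009, 0.023], 0.58)]
jig_corner [([0.522, -0.223, 0.013], 0.91)]
```

View pics/top_m.png

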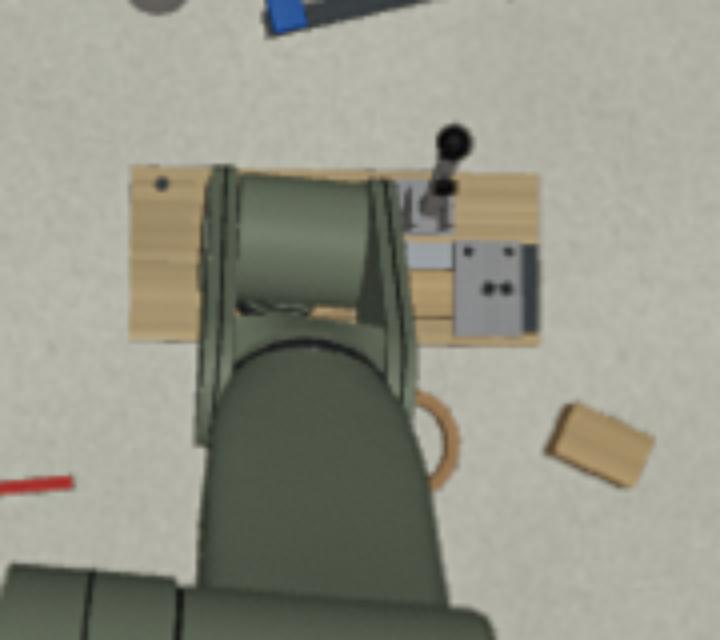

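The top crop shows the rail under the plate, with the grey fence at (430,255) and the rail's lower edge at (430,318). The board edges look tilted by under 1°. I'll compute that tilt.

```bash
python3 - <<'E'
from h import *
im=cv2.imread("pics/top0.png"); m=optics.camera_model("top")
f=200/np.tan(np.radians(m["fov_y"])/2); K=np.array([[f,0,m["cx"]],[0,f,m["cy"]],[0,0,1]]); T=np.linalg.inv(m["camera_from_world"])
def plane(uv,z):
    p=cv2.undistortPoints(np.array(uv,float).reshape(-1,1,2),K,np.array([m["k1"],0,0,0.]))[:,0]
    d=np.c_[p[:,0],-p[:,1],-np.ones(len(p))]@T[:3,:3].T; o=T[:3,3]
    return o+d*((z-o[2])/d[:,2])[:,None]
# saturation-like channel: wood vs grey table
g=im[...,2].astype(float)-im[...,0]
g=cv2.GaussianBlur(g,(3,3),0.6)
def edge(u0,u1,v0,v1,sign,z,n):
    uv=[]
    for u in range(u0,u1):
        d=sign*np.diff(g[v0:v1,u]); k=int(d.argmax())
        if d[k]<8: continue
        a=np.clip(d[max(k-1,0):k+2],0,None); uv.append((u,v0+.5+(np.arange(max(k-1,0),max(k-1,0)+len(a))*a).sum()/a.sum()))
    X=plane(uv,z); p=np.polyfit(X[:,1],X[:,0],1); r=X[:,0]-np.polyval(p,X[:,1]); k=abs(r)<2.5*r.std()
    p=np.polyfit(X[k,1],X[k,0],1); print(n,len(uv),"x@mid",np.round(np.polyval(p,X[:,1].mean()),4),"yaw",np.round(-np.degrees(p[0]),2),"rms mm",(r[k].std()*1e3).round(2))
edge(316,372,165,180,1,.012,"board +x"); edge(316,412,206,224,-1,.012,"board -x")
edge(208,246,143,157,1,.06,"rack +x"); edge(208,246,204,218,-1,.06,"rack -x")
E
```

```text
board +x 56 x@mid 0.6023 yaw -0.08 rms mm 0.66
board -x 96 x@mid 0.4627 yaw -0.25 rms mm 0.27
rack +x 38 x@mid 0.66 yaw 0.77 rms mm 0.51
rack -x 38 x@mid 0.4699 yaw 0.93 rms mm 0.12
```

Call:
move_arm(
  slide=[
    [0,-0.005,0],
    [0,-0.003,0],
    [0.001,0,0],
    [0.001,0,0],
    [0,0,0],
  ],
  twist=[-0.2,0,0,0,0],
  gripper=[0.8,0.8,0.8,0.8,0.8],
)

```text
time: 11.78
eef_pos: [0.5036, -0.0326, 0.1887]
tool_rot: [3.141, -0.0, 1.568]
force: [0.3, -0.3, -0.9]
finger_gap: 0.0351
gripper_force: 60.3
```

Call:
move_arm(
  slide=[
    [0.001,0,0],
    [0,0,0],
  ],
  twist=[0,0],
  gripper=[0.8,0.8],
)

```text
time: 11.95
eef_pos: [0.5043, -0.0325, 0.1887]
tool_rot: [-3.141, -0.0, 1.568]
force: [-1.5, 0.2, -1.2]
finger_gap: 0.0349
gripper_force: 60.2
```

Call:
move_arm(
  slide=[
    [0,-0.001,0],
    [0,0,0],
  ],
  twist=[0,0],
  gripper=[0.8,0.8],
)

```text
time: 12.12
eef_pos: [0.5043, -0.0335, 0.1887]
tool_rot: [-3.141, -0.0, 1.568]
force: [0.4, -0.6, -0.7]
finger_gap: 0.0344
gripper_force: 60.2
```

Call:
move_arm(
  slide=[
    [0,-0.001,0],
    [0,-0.001,0],
    [0,-0.001,0],
    [0,0,0],
  ],
  twist=[0,0,0,0],
  gripper=[0.8,0.8,0.8,0.8],
)

```text
time: 12.45
eef_pos: [0.5043, -0.0367, 0.1887]
tool_rot: [-3.141, -0.0, 1.567]
force: [-0.6, 0.6, -1.1]
finger_gap: 0.0349
gripper_force: 60.2
```

Call:
move_arm(
  slide=[
    [0,-0.001,0],
    [0,-0.001,0],
    [0,0,0],
  ],
  twist=[0,0,0],
  gripper=[0.8,0.8,0.8],
)

```text
time: 12.7
eef_pos: [0.5043, -0.0387, 0.1887]
tool_rot: [-3.141, 0.0, 1.568]
force: [-1.0, 0.0, -0.3]
finger_gap: 0.0347
gripper_force: 60.2
```

Call:
move_arm(
  slide=[
    [0.001,0,0],
    [0,0,0],
  ],
  twist=[0,0],
  gripper=[0.8,0.8],
)

```text
time: 12.87
eef_pos: [0.5049, -0.0386, 0.1885]
tool_rot: [-3.14, -0.0, 1.567]
force: [-3.9, -0.6, -1.5]
finger_gap: 0.0346
gripper_force: 60.3
```

Call:
move_arm(
  slide=[
    [0,-0.001,0],
    [0,0,0],
  ],
  twist=[0,0],
  gripper=[0.8,0.8],
)

```text
time: 13.03
eef_pos: [0.5049, -0.0394, 0.1885]
tool_rot: [-3.14, -0.001, 1.567]
force: [-3.6, 1.2, -0.4]
finger_gap: 0.0344
gripper_force: 60.3
```

Call:
move_arm(
  slide=[
    [0,-0.001,0],
    [0,0,0],
  ],
  twist=[0,0],
  gripper=[0.8,0.8],
)

```text
time: 13.2
eef_pos: [0.5049, -0.0404, 0.1885]
tool_rot: [-3.14, -0.001, 1.567]
force: [-4.5, 2.7, -1.0]
finger_gap: 0.0348
gripper_force: 60.3
```

Call:
move_arm(
  slide=[
    [0,-0.001,0],
    [0,0,0],
  ],
  twist=[0,0],
  gripper=[0.8,0.8],
)

```text
time: 13.37
eef_pos: [0.505, -0.0414, 0.1885]
tool_rot: [-3.14, -0.0, 1.567]
force: [-4.1, 1.2, -0.2]
finger_gap: 0.0349
gripper_force: 60.3
```

Call:
move_arm(
  slide=[
    [0,-0.001,0],
    [0,0,0],
  ],
  twist=[0,0],
  gripper=[0.8,0.8],
)

```text
time: 13.53
eef_pos: [0.505, -0.0422, 0.1886]
tool_rot: [-3.14, -0.001, 1.567]
force: [-4.9, 4.9, -0.2]
finger_gap: 0.0343
gripper_force: 60.3
```

Call:
move_arm(
  slide=[
    [0,-0.001,0],
    [0,0,0],
  ],
  twist=[0,0],
  gripper=[0.8,0.8],
)

```text
time: 13.7
eef_pos: [0.505, -0.0425, 0.1886]
tool_rot: [-3.14, -0.003, 1.566]
force: [-4.1, 9.0, 0.3]
finger_gap: 0.0349
gripper_force: 60.4
```

Call:
move_arm(
  slide=[
    [0,-0.001,0],
    [0,0,0],
  ],
  twist=[0,0],
  gripper=[0.8,0.8],
)

```text
time: 13.87
eef_pos: [0.505, -0.0427, 0.1886]
tool_rot: [-3.14, -0.004, 1.566]
force: [-3.0, 14.3, -0.2]
finger_gap: 0.0346
gripper_force: 60.4
```

Call:
move_arm(
  slide=[
    [0.001,0,0],
    [0,0,0],
    [0,0,0],
  ],
  twist=[0,0,0],
  gripper=[0.8,0.8,0.8],
)

```text
time: 14.12
eef_pos: [0.5054, -0.0427, 0.1886]
tool_rot: [-3.138, -0.004, 1.566]
force: [-5.0, 13.3, 1.3]
finger_gap: 0.0344
gripper_force: 60.6
```

Call:
move_arm(
  slide=[
    [0,0,0],
    [0,0,0],
    [0,0,0],
    [0,0,0.03],
    [0,0,0.03],
    [0,0,0.03],
    [0,0,0.01],
  ],
  twist=[0,0,0,0,0,0,0],
  gripper=[0.3,0.3,0.3,0.3,0.3,0.3,0.3],
)

```text
time: 14.7
eef_pos: [0.5082, -0.0451, 0.2932]
tool_rot: [3.132, 0.002, 1.568]
force: [1.0, -0.4, -0.1]
finger_gap: 0.0596
gripper_force: 0.0
```

```bash
python3 m.py
```

```text
[ 0.50815312 -0.04508549  0.2932349 ] [3.13151888e+00 1.84866440e-03 1.56832278e+00] [ 0.98803142 -0.43060137 -0.11090477] 0.0595566207943126
top y range [-0.1383 -0.0254]
[[-135.    33.9  487.7  507. ]
 [-115.    34.9  487.6  509.6]
 [ -95.    35.1  487.3  502.9]
 [ -35.    33.1  487.2  501.8]]
rail_corner [([0.239, 0.236, 0.004], 0.62)]
rail_tail [([0.103, 0.385, 0.009], 0.73)]
jig_corner [([0.522, -0.228, 0.015], 0.57)]
scene y range [-0.1581 -0.023 ]
[[-155.    34.2  487.4  527.3]
 [-135.    33.4  488.8  536.8]
 [-115.    33.9  486.9  523.1]
 [ -95.    34.3  490.2  525. ]
 [ -75.    34.2  488.2  525.1]
 [ -55.    34.4  490.3  525.3]
 [ -35.    34.3  489.8  525.5]]
rail_corner [([0.238, 0.237, 0.001], 0.67)]
rail_tail [([0.505, -0.026, 0.023], 0.93), ([0.105, 0.389, 0.009], 0.6)]
jig_corner [([0.522, -0.223, 0.012], 0.92)]
```

Call:
move_arm(
  slide=[
    [-0.016,-0.02,0],
    [-0.015,-0.028,0],
    [-0.015,-0.028,0],
    [0,-0.028,0],
    [0,0,-0.03],
    [0,0,-0.03],
    [0,0,-0.025],
    [0,0,-0.012],
    [0,0,0],
    [0,0,0],
  ],
  twist=[0,0,0,0,0,0,0,0,0,0],
  gripper=[1,1,1,1,1,1,1,1,1,1],
)

```text
time: 15.93
eef_pos: [0.4602, -0.1485, 0.1908]
tool_rot: [-3.139, -0.001, 1.568]
force: [0.7, 0.1, 0.0]
finger_gap: 0.0003
gripper_force: 0.0
```

Call:
move_arm(
  slide=[
    [0.004,0,0],
    [0.002,0,0],
    [0,0,0],
  ],
  twist=[0,0,0],
  gripper=[1,1,1],
)

```text
time: 16.18
eef_pos: [0.4675, -0.1486, 0.1928]
tool_rot: [3.138, 0.001, 1.568]
force: [-0.2, 0.8, -0.5]
finger_gap: 0.0002
gripper_force: 0.0
```

Call:
move_arm(
  slide=[
    [0.002,0,0],
    [0.001,0,0],
    [0,0,0],
  ],
  twist=[0,0,0],
  gripper=[1,1,1],
)

```text
time: 16.43
eef_pos: [0.4697, -0.1485, 0.1921]
tool_rot: [3.14, 0.0, 1.568]
force: [0.3, 0.3, 0.2]
finger_gap: -0.0002
gripper_force: 0.0
```

Call:
move_arm(
  slide=[
    [0.001,0,0],
    [0.001,0,0],
    [0,0,0],
  ],
  twist=[0,0,0],
  gripper=[1,1,1],
)

```text
time: 16.68
eef_pos: [0.4716, -0.1485, 0.1918]
tool_rot: [3.141, 0.0, 1.568]
force: [0.2, -0.5, -0.1]
finger_gap: 0.0
gripper_force: 0.0
```

Call:
move_arm(
  slide=[
    [0.001,0,0],
    [0,0,0],
  ],
  twist=[0,0],
  gripper=[1,1],
)

```text
time: 16.85
eef_pos: [0.4725, -0.1485, 0.1917]
tool_rot: [3.142, 0.0, 1.568]
force: [-0.3, -1.0, -0.8]
finger_gap: 0.0001
gripper_force: 0.0
```

Call:
move_arm(
  slide=[
    [0.001,0,0],
    [0.001,0,0],
    [0,0,0],
  ],
  twist=[0,0,0],
  gripper=[1,1,1],
)

```text
time: 17.1
eef_pos: [0.4733, -0.1485, 0.1916]
tool_rot: [-3.138, -0.0, 1.568]
force: [-4.9, -2.1, 3.3]
finger_gap: 0.0001
gripper_force: 2.5
```

Call:
move_arm(
  slide=[
    [0.001,0,0],
    [0,0,0],
  ],
  twist=[0,0],
  gripper=[1,1],
)

```text
time: 17.27
eef_pos: [0.4737, -0.1484, 0.1915]
tool_rot: [-3.136, -0.001, 1.568]
force: [-7.0, -1.7, 4.6]
finger_gap: -0.0001
gripper_force: 3.5
```

Call:
move_arm(
  slide=[
    [0.001,0,0],
    [0,0,0],
  ],
  twist=[0,0],
  gripper=[1,1],
)

```text
time: 17.43
eef_pos: [0.4741, -0.1484, 0.1915]
tool_rot: [-3.134, -0.001, 1.569]
force: [-8.6, -2.8, 7.3]
finger_gap: 0.0001
gripper_force: 4.6
```

Call:
move_arm(
  slide=[
    [-0.012,0,0],
    [0,0,0.035],
    [0,0.02,0.025],
    [0.01,0.03,0],
    [0.01,0.03,0],
    [0.01,0.03,0],
    [0.01,0.03,0],
    [0,0.01,-0.02],
    [0,0,-0.03],
    [0,0,-0.01],
  ],
  twist=[0,0,0,0,0,0,0,0,0,0],
  gripper=[1,1,1,1,1,1,1,1,1,1],
)

```text
time: 18.27
eef_pos: [0.5035, 0.0025, 0.1892]
tool_rot: [-3.138, -0.0, 1.57]
force: [-0.9, 0.7, -0.5]
finger_gap: -0.0001
gripper_force: 0.0
```

Call:
move_arm(
  slide=[
    [0,0,0],
    [0,0,0],
    [0,-0.005,0],
    [0,-0.003,0],
    [0,0,0],
  ],
  twist=[0,0,0,0,0],
  gripper=[1,1,1,1,1],
)

```text
time: 18.68
eef_pos: [0.5048, -0.0075, 0.1929]
tool_rot: [3.139, 0.0, 1.566]
force: [0.6, 0.2, -0.3]
finger_gap: -0.0
gripper_force: 0.0
```

Call:
move_arm(
  slide=[
    [0,-0.003,0],
    [0,-0.002,0],
    [0,0,0],
  ],
  twist=[0,0,0],
  gripper=[1,1,1],
)

```text
time: 18.93
eef_pos: [0.5044, -0.012, 0.1921]
tool_rot: [3.141, 0.0, 1.567]
force: [0.4, -0.2, 0.5]
finger_gap: 0.0003
gripper_force: 0.0
```

Call:
move_arm(
  slide=[
    [0,-0.001,0],
    [0,-0.001,0],
    [0,0,0],
  ],
  twist=[0,0,0],
  gripper=[1,1,1],
)

```text
time: 19.18
eef_pos: [0.5044, -0.0136, 0.1917]
tool_rot: [3.142, 0.0, 1.568]
force: [-0.4, -0.1, 0.4]
finger_gap: -0.0003
gripper_force: 0.0
```

Call:
move_arm(
  slide=[
    [0,-0.001,0],
    [0,-0.001,0],
    [0,0,0],
  ],
  twist=[0,0,0],
  gripper=[1,1,1],
)

```text
time: 19.43
eef_pos: [0.5044, -0.0146, 0.1917]
tool_rot: [-3.142, -0.002, 1.566]
force: [-0.5, 6.7, 0.8]
finger_gap: 0.0
gripper_force: 3.3
```

Call:
move_arm(
  slide=[
    [0,-0.001,0],
    [0,0,0],
    [0,0.02,0],
    [0,0.005,0.035],
    [0,0,0.04],
    [0,0,0.04],
    [0,0,0.04],
    [0.02,0,0.03],
    [0.035,-0.01,0],
    [0.035,-0.02,0],
  ],
  twist=[0,0,0,0,0,0,0,0,0,0],
  gripper=[1,1,1,1,1,1,1,1,1,1],
)

```text
time: 20.27
eef_pos: [0.595, -0.0204, 0.3803]
tool_rot: [3.135, -0.001, 1.57]
force: [0.4, 0.6, -0.4]
finger_gap: 0.0001
gripper_force: 0.0
```

Call:
move_arm(
  slide=[
    [0.03,-0.027,0],
    [0.016,-0.03,0],
    [0,-0.035,0],
    [0,-0.035,0],
    [0,0,0],
    [0,0,0],
  ],
  twist=[0,0,0,0,0,0],
  gripper=[1,1,1,1,1,1],
)

```text
time: 20.77
eef_pos: [0.6403, -0.1503, 0.376]
tool_rot: [-3.141, -0.0, 1.565]
force: [-0.1, 0.8, -0.0]
finger_gap: 0.0001
gripper_force: 0.0
```

```bash
python3 m.py|head -1; python3 - <<'E'
from h import *
im,W=cloud("scene")
P=W.reshape(-1,3); P=P[(P[:,0]>.56)&(P[:,0]<.63)&(abs(P[:,1]+.152)<.025)&(P[:,2]>.135)&(P[:,2]<.18)]
print(len(P),P.min(0),P.max(0))
for l in("clamp_knob","rail_tail"): print([np.round(r["xyz"],3).tolist() for r in tip_of("scene",l)[:2]])
E
```

```text
[ 0.64025954 -0.15032734  0.37604402] [-3.14067021e+00 -3.02589564e-04  1.56478270e+00] [-0.05950309  0.80323642 -0.0297636 ] 6.177880160524044e-05
116 [ 0.5890743  -0.16257735  0.13553978] [ 0.61387096 -0.13825525  0.16878109]
[[0.596, -0.154, 0.154]]
[[0.506, -0.024, 0.022], [0.107, 0.388, 0.01]]
```

View pics/scene_m.png

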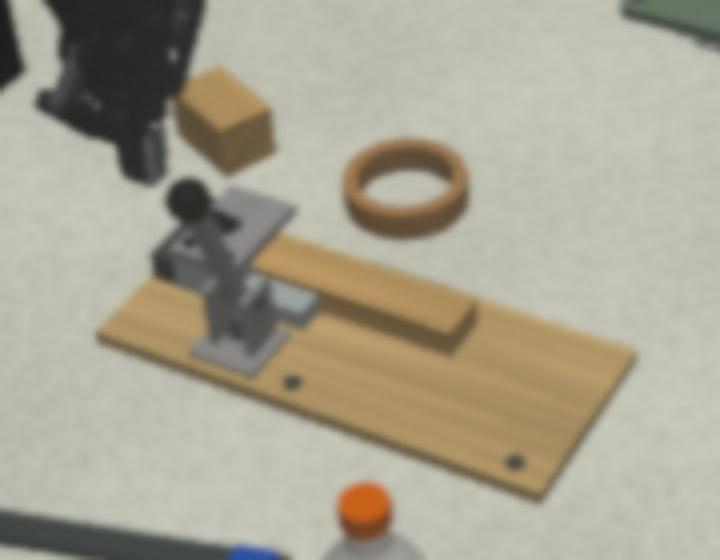

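The crop shows the rail seated in the nest beside the fence, its tail at (465,325), and the knob at (188,200) still open. Next is the toggle.

Call:
move_arm(
  slide=[
    [0.003,-0.002,-0.03],
    [0,0,-0.03],
    [0,0,-0.004],
    [0,0,0],
    [-0.01,0,0],
    [-0.01,0,0],
    [-0.01,0,0],
  ],
  twist=[0,0,0,0,0,0,0],
  gripper=[1,1,1,1,1,1,1],
)

```text
time: 21.9
eef_pos: [0.6154, -0.1506, 0.3166]
tool_rot: [3.13, 0.002, 1.568]
force: [7.6, 0.3, 6.4]
finger_gap: 0.0001
gripper_force: 3.3
```

Call:
move_arm(
  slide=[
    [-0.01,0,0],
    [-0.01,0,0],
    [-0.01,0,0],
    [-0.01,0,0],
    [0,0,0],
  ],
  twist=[0,0,0,0,0],
  gripper=[1,1,1,1,1],
)

```text
time: 22.32
eef_pos: [0.5714, -0.1504, 0.3134]
tool_rot: [-3.139, -0.0, 1.568]
force: [-1.2, 1.6, -0.2]
finger_gap: -0.0004
gripper_force: 0.0
```

Call:
move_arm(
  slide=[
    [-0.01,0,0],
    [-0.01,0,0],
    [-0.01,0,0],
    [0,0,0],
    [0,0,0],
    [0,0,0],
  ],
  twist=[0,0,0,0,0,0],
  gripper=[1,1,1,1,1,1],
)

```text
time: 22.82
eef_pos: [0.5434, -0.1506, 0.3127]
tool_rot: [3.141, 0.0, 1.568]
force: [-0.8, -0.0, 1.3]
finger_gap: -0.0
gripper_force: 0.0
```

```bash
python3 m.py
```

```text
[ 0.54342122 -0.15057958  0.31273938] [3.14138409e+00 4.99966876e-05 1.56775402e+00] [-0.84293749 -0.00538792  1.31591556] -3.266861180705641e-05
top y range [-0.1359 -0.0244]
[[-135.    29.8  508.3  539.7]
 [-115.    33.9  487.7  519.3]
 [ -95.    33.6  487.3  522.4]
 [ -75.    35.5  486.9  521.6]
 [ -55.    34.4  486.7  521.6]
 [ -35.    35.7  486.5  520.9]]
rail_corner [([0.242, 0.235, 0.003], 0.83)]
rail_tail [([0.506, -0.024, 0.024], 0.81), ([0.102, 0.385, 0.01], 0.58)]
jig_corner []
scene y range [-0.1542 -0.0226]
[[-155.    30.7  489.3  530.8]
 [-135.    33.   488.6  539.2]
 [-115.    34.   487.6  524. ]
 [ -95.    34.5  490.   524.9]
 [ -75.    34.8  490.4  526.1]
 [ -55.    34.1  489.2  525. ]
 [ -35.    34.1  488.8  524.9]]
rail_corner [([0.237, 0.239, 0.002], 0.9), ([0.758, -0.173, 0.001], 0.55), ([0.515, 0.298, 0.018], 0.3)]
rail_tail [([0.506, -0.025, 0.02], 0.69), ([0.102, 0.39, 0.009], 0.67)]
jig_corner [([0.522, -0.223, 0.011], 0.57)]
```

View pics/scene_m.png

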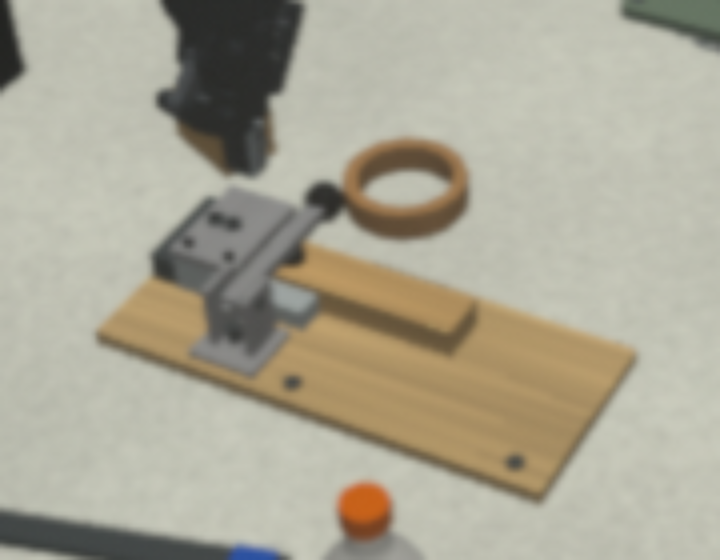

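The crop shows the clamp arm level with its foot on the rail and the knob at (323,200). The rail hasn't moved, with its tail at (0.506, -0.025). I'll lift clear and hand in.

Call:
move_arm(
  slide=[
    [0,0,0.03],
    [0,0,0.03],
    [0,0,0.03],
    [0,0,0],
    [0,0,0],
    [0,0,0],
  ],
  twist=[0,0,0,0,0,0],
  gripper=[1,1,1,1,1,1],
)

```text
time: 23.72
eef_pos: [0.5431, -0.1504, 0.4021]
tool_rot: [-3.141, -0.0, 1.568]
force: [-0.6, 0.7, 0.1]
finger_gap: -0.0
gripper_force: 0.0
```

```bash
python3 -c "
from workcell import *
print(close_job())"
```

```text
the job is handed in; nothing more can be done
None
```

The half-lapped rail is home in the jig corner, pressed against the fence (about 9 N) and the end stop (about 14 N), with the toggle clamp shut on it; the plain rail was left in the rack, and the job was handed in at about 24 s, with no verdict returned.

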